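# Lay the second course of a firebrick heat wall

### The job

Lay the second course of the little firebrick heat wall with the two loose bricks and the loose half brick: the half brick goes next to the metal end post, so that the course ends flush with the end of the wall and each full brick bridges a joint of the course below. Keep the faces in line with the wall and the joints as narrow as those of the course below (none wider than 8 mm), set each brick down gently rather than dropping it, and leave the jar, the bottle and the brush where they are.

Things in the scene. Friction and masses are not known exactly. Their poses are not given: they have to be found in the camera images.
- wall: Fixed start of the wall: dark steel strip, 64 x 304 x 4 mm, with two full bricks (96 long, 50 wide, 40 high, darker cream). Origin: centre of the strip's underside, on the bench; z up; the wall runs along y. Bricks fill y -98 to -2 and +2 to +98, x -25 to +25 mm; their top, the bed of the second course, is at z = 44. base_half stands at one end (y = +125 or -125), end_post at the other.
- base_half: Fixed half brick that ends the first course, darker cream, 46 mm along the wall, 50 wide, 40 high, top level with the wall's full bricks. Origin: centre of its underside, at wall y = +125 or -125 mm (varies), z = 4 mm; axes parallel to the wall's.
- end_post: Fixed aluminium post at the wall's other end, 50 x 50 mm, 86 high with a 5 mm bolt head on top. Origin: centre of its underside, at wall y = -125 or +125 mm, z = 4 mm. The second course fills the 250 mm from its inner face (100 mm from the wall's centre) to the free end of base_half: half brick centre 25 mm from that face, full bricks 100 and 200 mm, joints of 4 mm (2 at the post).
- brick_a: Loose full firebrick, pale cream, 96 (its x) x 50 (its y) x 40 mm high, 0.09 to 0.18 kg. Its origin is the centre of its underside, z up. Lies flat on the bench at the start, in one of four spots. Interchangeable with brick_b.
- brick_b: Loose full firebrick, same as brick_a. Its origin is the centre of its underside, z up. Lies flat on the bench at the start, in one of four spots. 
- half_brick: Loose half firebrick, pale cream, 46 (its x) x 50 (its y) x 40 mm high, 0.05 to 0.09 kg. Its origin is the centre of its underside, z up. Lies flat on the bench at the start, in one of four spots. It may be laid with either of its sides along the wall.
- jar: Bystander: white jar with blue lid, 60 mm across, 75 mm tall, loose, stands in the fourth of the spots. Origin: centre of its underside.
- amber_bottle: Bystander: small amber bottle with black cap, 44 mm across, 100 mm tall, loose, stands between the robot and the wall. Origin: centre of its underside.
- brush: Bystander: brush, 160 mm long, lying on the bench past one end of the wall. Origin: near its middle, x along it. A fixed grey heating mantle, 160 mm across, with a round flask in it (212 mm tall in all) stands out of the way at the bench's far left corner, about (0.84, 0.50).
There are look-alikes about, which are no part of the job. What is shaped like the brick_a but green is not meant.

How it is judged:
At the end, for the whole second after the job is handed in: From the post: half, full, full brick, flat (0.06 rad) on the first course (4 mm), centres 25, 100, 200 mm from the post's inner face (12 mm each), within 7 mm of the wall's centre line and 0.1 rad square; centre distances post-half < 56, half-full < 80, full-full < 105 mm; released, at rest (((y of base_half in the frame of wall above 0 m and y of half_brick in the frame of wall between -0.087 and -0.063 m and x of half_brick in the frame of wall between -0.007 and 0.007 m and (angle between the x axis of half_brick and the y axis of wall, either way round below 0.1 rad or angle between the y axis of half_brick and the y axis of wall, either way round below 0.1 rad) and ((y of brick_a in the frame of wall between -0.012 and 0.012 m and x of brick_a in the frame of wall between -0.007 and 0.007 m and angle between the x axis of each of brick_a, brick_b and the y axis of wall, either way round below 0.1 rad and y of brick_b in the frame of wall between 0.088 and 0.112 m and x of brick_b in the frame of wall between -0.007 and 0.007 m and horizontal distance between half_brick and brick_a below 0.08 m) or (y of brick_b in the frame of wall between -0.012 and 0.012 m and x of brick_b in the frame of wall between -0.007 and 0.007 m and angle between the x axis of each of brick_b, brick_a and the y axis of wall, either way round below 0.1 rad and y of brick_a in the frame of wall between 0.088 and 0.112 m and x of brick_a in the frame of wall between -0.007 and 0.007 m and horizontal distance between half_brick and brick_b below 0.08 m))) or (y of base_half in the frame of wall below 0 m and y of half_brick in the frame of wall between 0.063 and 0.087 m and x of half_brick in the frame of wall between -0.007 and 0.007 m and (angle between the x axis of half_brick and the y axis of wall, either way round below 0.1 rad or angle between the y axis of half_brick and the y axis of wall, either way round below 0.1 rad) and ((y of brick_a in the frame of wall between -0.012 and 0.012 m and x of brick_a in the frame of wall between -0.007 and 0.007 m and angle between the x axis of each of brick_a, brick_b and the y axis of wall, either way round below 0.1 rad and y of brick_b in the frame of wall between -0.112 and -0.088 m and x of brick_b in the frame of wall between -0.007 and 0.007 m and horizontal distance between half_brick and brick_a below 0.08 m) or (y of brick_b in the frame of wall between -0.012 and 0.012 m and x of brick_b in the frame of wall between -0.007 and 0.007 m and angle between the x axis of each of brick_b, brick_a and the y axis of wall, either way round below 0.1 rad and y of brick_a in the frame of wall between -0.112 and -0.088 m and x of brick_a in the frame of wall between -0.007 and 0.007 m and horizontal distance between half_brick and brick_b below 0.08 m)))) and horizontal distance between brick_a and brick_b below 0.105 m and horizontal distance between half_brick and end_post below 0.056 m and z of brick_a in the frame of wall between 0.04 and 0.048 m and angle between each of brick_a, brick_b, half_brick's own z axis and vertical below 0.06 rad and linear speed of each of brick_a, brick_b, half_brick below 0.02 m/s and contact force between each of brick_a, brick_b, half_brick and the fingers below 0.1 N and z of brick_b in the frame of wall between 0.04 and 0.048 m and z of half_brick in the frame of wall between 0.04 and 0.048 m); the robot touches nothing.
It fails at once if a brick is dropped or thrown (falls freely by more than about 25 mm) ((linear speed of brick_a above 0.7 m/s and contact force between brick_a and the fingers below 0.05 N) or (linear speed of brick_b above 0.7 m/s and contact force between brick_b and the fingers below 0.05 N) or (linear speed of half_brick above 0.7 m/s and contact force between half_brick and the fingers below 0.05 N)).
It fails at once if the jar, the bottle or the brush is moved by more than 20 mm (distance of any of jar, amber_bottle, brush from where it was at the start of the episode above 0.02 m).
It also fails if it takes over 72 s, if anything falls off the work surface, if the arm or the gripper's body presses on something with over 40 N, if the wrist force passes 120 N, or if a joint passes its speed limit or range.

### The arm

A 7-joint arm with a two-finger parallel gripper is mounted at the origin on the work surface. World frame = base frame: x ahead of the robot, y to its left, z up, the work surface at z = 0. Lengths are in m, angles in rad, forces in N, time in s.
With the tool pointing down it reaches from about 0.425 to 0.875 m from the base axis. Payload 4.7 kg.
Tool frame: the origin (TCP) lies between the finger pads; the fingertips stand robot.nose_length ahead of it and the grasp point (between the pads) lies 11 mm behind it (robot.nose_length is the distance from the TCP to the fingertips, in m); x points along the fingers, z is the direction in which the jaws open and shut, and the axes are right-handed (so a half turn about x gives the same grasp; the last joint's range is limited). The gripper opens to 85 mm and grips with 20 to 120 N. Pads are 22 mm wide; open, the fingers measure 114 mm over their backs; the gripper's body (76 mm by 85 mm) begins 54 mm behind the grasp point. The pads swing forward as they close: fully open they stand 13 mm farther back than shut.
Start: joints at [1.252, 0.321, -0.07, 1.45, 0.023, 1.371, -0.057], TCP at [0.212, -0.614, 0.239] pointing down, gripper open.
Joint ranges: [-2.86, 2.86], [-0.3, 2.09], [-1.38, 1.24], [0.06, 2.45], [-1.56, 4.7], [0.09, 2.05], [-2.69, 2.69]. Speed limits (rad/s): [2.57, 2.57, 3.14, 3.14, 3.14, 3.14, 3.14].

### API

Orientations are given as a rotation vector (axis times angle).
In Python, from cell import robot gives the robot as it stands.
- The arm moves only by the tool jog_arm, never from a script. Its argument "commands" is a list of rows, each a list of 5 numbers: the shift along the world's x, y, z in m, then the turn about the world's z in degrees, then the finger opening in m, from 0 to 0.0854. In form: [[tx, ty, tz, roll, grip], ...]. A call has 1 to 20 rows; each row shifts and turns the commanded pose from where the row before left it; what a row does not reach is not made up. A row lasts 1/12 s, in which the tool goes at most 41.7 mm and 7.16 degrees, less where a joint would pass 70% of its speed; a pose out of reach is approached as far as the arm can. A call with a gripper value outside its range is refused whole. The fingers move at their own pace and stop on an object; "newtons" is the grip in N (left out, the last holds). Time passes only in rows, so rows that do not move let the fingers close. It gives the time, the measured TCP pose, the force and the opening at its end, in the units of the state.
- robot.read_state(): the state, without advancing time (a new reading comes with each control period).
- robot.grab_frame(name): name is "scene" or "top" or "wrist"; returns a dict with "pixels" (420x560x3 uint8, red, green, blue), "z_map" (420x560 float32, m along the optical axis (not along the pixel's ray), 0 where there is no reading), "fx", "fy", "cx", "cy" (pixels), "eye" and "orientation" of the camera in the world; the wrist camera has in their place "mount" (4x4, takes a point from camera to tool coordinates, whose origin is the TCP and whose axes are the tool frame's). Camera axes: x right, y down, z forward; pixel columns grow to the right and rows downward; lengths in m; the calibration is good to about 2 mm. A picture is of the moment at which its call begins: read the wrist's pose just before it.
- robot.finish_job(): hands the job in, once; it reports no verdict.
Trained networks look in a picture, given as the dict that the camera call returned (one of the last four; its "shot" number tells which), for a name from the list of things; names that differ only in an ending like _2 or _b are one class to them, and where a whole thing is asked for, a point or a joint stands for the part that bears it (a point fixed in the world has none). Each returns a list of dicts, best first, with "conf" (0 to 1); they miss things now and then, are a little off and sometimes report something else, mostly with a low value. They report only what shows in the picture. A call takes as long as a camera call. They do not tell look-alikes from the thing itself.
- robot.silhouettes(target, picture): "pixels" (420x560 bool, what is visible of it).
- robot.mark_of(target, picture): "position" ([x, y, z] in m, in world coordinates, good to about 4 mm: a listed point, or the origin of a listed thing).
The state is a dict: "time_s": time; "joint_positions": joint angles; "qvel": joint speeds; "joint_torque": joint torques, N m; "eef_pos": TCP position; "eef_rot": TCP orientation; "contact_force": force on the tool from outside, world axes, zero at the start; "wrist_torque": the same for the moment, N m; "grip_width": finger opening in m.
Only numpy, scipy, OpenCV 4.12 (cv2) and the standard library are available. Lean on these libraries where they do the work, as an engineer would, in place of code of your own. Each camera call takes 0.05 s, during which the arm holds its last target.

## Working session

There is one attempt and no reset: what is moved stays moved. The work goes in short steps, Python scripts to look and compute and a tool call to move; the robot and the scene stay as the last step left them, time stands still between calls to the robot, and variables do not carry over. Pictures are saved under pics/ and viewed, and the job is handed in when it is done.

Besides the shell and the picture viewer there is one more tool, called after "Emit:" as name(argument=value, ...), one argument or row to a line, values as JSON. jog_arm: Moves the arm, as the interface text tells. Its arguments: {"type":"object","properties":{"commands":{"type":"array","items":{"type":"array","items":{"type":"number"}}},"newtons":{"type":"number"}},"required":["commands"]}

```bash
ls -la; mkdir -p pics; cat > h.py <<'E'
import numpy as np, cv2, pickle
from scipy.spatial.transform import Rotation as R
from cell import robot
def campose(f, st=None):
    if 'mount' in f:
        T=np.eye(4); T[:3,:3]=R.from_rotvec(st['eef_rot']).as_matrix(); T[:3,3]=st['eef_pos']
        return T@np.array(f['mount'])
    T=np.eye(4); o=np.array(f['orientation'])
    T[:3,:3]= o if o.shape==(3,3) else R.from_rotvec(o).as_matrix()
    T[:3,3]=f['eye']; return T
def cloud(f,T):
    z=f['z_map']; v,u=np.mgrid[0:z.shape[0],0:z.shape[1]]
    p=np.stack([(u-f['cx'])/f['fx']*z,(v-f['cy'])/f['fy']*z,z],-1)
    w=p@T[:3,:3].T+T[:3,3]; w[z<=0]=np.nan
    return w
E
python3 - <<'E'
from h import *
s=robot.read_state(); print(s); print(robot.nose_length)
for n in ['scene','top']:
    f=robot.grab_frame(n)
    cv2.imwrite(f'pics/{n}0.png',f['pixels'][:,:,::-1])
    print(n,f['fx'],f['cx'],f['cy'],f['eye'],f['orientation'],f.get('shot'))
    for t in ['wall','base_half','end_post','brick_a','half_brick','jar','amber_bottle','brush']:
        print(t,[(np.round(d['position'],4).tolist(),round(d['conf'],2)) for d in robot.mark_of(t,f)])
    pickle.dump(f,open(f'{n}0.pkl','wb'))
E
```

```text
total 12
drwxr-xr-x  3 agent agent 4096 Dec  7 15:59 .
drwxr-xr-x 23 root  root  4096 Dec  7 15:59 ..
drwxr-xr-x  2 agent agent 4096 Dec  7 15:59 pics
{'time_s': 0.0, 'joint_positions': array([ 1.25210593,  0.3218256 , -0.07005243,  1.45171816,  0.0226276 ,
        1.37080779, -0.05691458]), 'qvel': array([-0.00129689,  0.00057036, -0.00094322,  0.00127037, -0.00141787,
        0.00207065, -0.00151263]), 'joint_torque': array([-6.65730477e-04, -4.93577671e+01, -3.82650057e-01, -3.14330578e+01,
        1.29801297e-02,  1.13245327e-02, -1.83736994e-06]), 'eef_pos': array([ 0.21209046, -0.61384782,  0.2381999 ]), 'eef_rot': array([ 0.96174293,  1.35018091, -0.96003893]), 'contact_force': array([ 0.3232182 , -0.06978757, -0.97416418]), 'wrist_torque': array([0.03342256, 0.03324124, 0.01037035]), 'grip_width': 0.08545524982534393}
0.008
scene 510.89279491807514 279.6253117449585 215.5869392628101 [1.18559109 0.66368573 0.89959849] [-0.91752522 -2.44316406  1.1061486 ] 1
wall [([0.6116, -0.0831, -0.0018], 0.61)]
base_half [([0.613, -0.2102, 0.0009], 0.55)]
end_post [([0.6158, 0.045, 0.0049
[... 189 characters left out ...]
 0.0007], 0.28)]
amber_bottle [([0.4351, -0.0871, 0.0006], 0.87)]
brush [([0.6565, -0.3936, -0.0015], 0.69)]
top 430.65028100717893 283.1102878081475 212.20899882278698 [ 0.3482491  -0.03184348  1.04661362] [-2.02021104  2.20359457 -0.23497536] 2
wall [([0.6124, -0.0844, 0.0012], 0.87)]
base_half [([0.6124, -0.2106, 0.0095], 0.77)]
end_post [([0.6115, 0.0421, 0.0044], 0.96)]
brick_a [([0.4396, -0.3489, -0.0024], 0.97), ([0.4645, -0.476, -0.0049], 0.79), ([0.4499, 0.3656, 0.0012], 0.57)]
half_brick [([0.4583, 0.1892, 0.0013], 0.68), ([0.4383, -0.0933, 0.0018], 0.56)]
jar [([0.6281, 0.2984, 0.0], 0.59)]
amber_bottle [([0.4365, -0.0878, -0.0014], 0.78)]
brush [([0.6554, -0.3948, 0.0014], 0.97)]
```

View pics/top0.png

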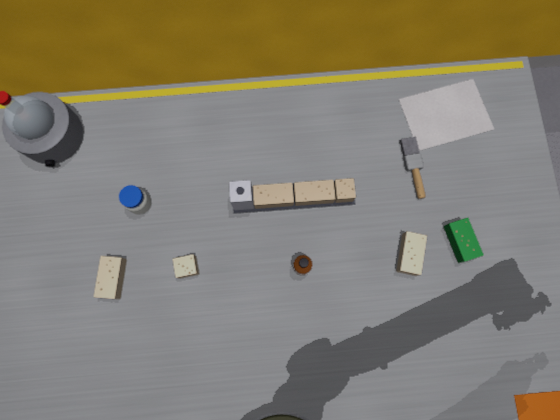

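View pics/scene0.png

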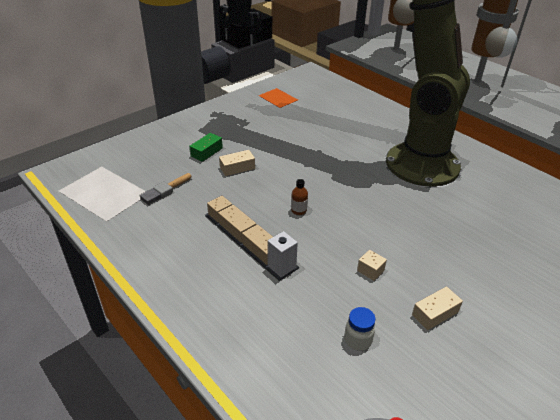

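The top view shows the post at px (241,193), so it is at the +y end. The wall bricks run to base_half at (345,190). The loose bricks are at (108,277) and (413,253), the half brick at (185,266), and the green decoy at (464,240). Next I'll measure the poses from depth in both views.

```bash
cat >> h.py <<'E'
def rect(w, cx,cy, r, zlo, zhi, rx=None, ry=None):
    m=(np.abs(w[...,0]-cx)<(rx or r))&(np.abs(w[...,1]-cy)<(ry or r))&(w[...,2]>zlo)&(w[...,2]<zhi)
    if m.sum()<5: return None
    p=w[m]; (c,(a,b),ang)=cv2.minAreaRect((p[:,:2]*1000).astype(np.float32))
    if a<b: a,b,ang=b,a,ang+90
    ang=(ang+90)%180-90
    return [round(float(x),1) for x in (c[0],c[1],a,b,ang,np.median(p[:,2])*1000)]+[int(m.sum())]
E
python3 - <<'E'
from h import *
for n in ['top','scene']:
    f=pickle.load(open(f'{n}0.pkl','rb')); w=cloud(f,campose(f))
    print(n)
    print('table z',np.nanmedian(w[(abs(w[...,0]-.5)<.03)&(abs(w[...,1]-.05)<.05)][:,2]))
    for nm,x,y,r in [('A',.4494,.366,.08),('B',.4394,-.3475,.08),('H',.459,.189,.06)]:
        print(nm,rect(w,x,y,r,.03,.06))
    print('wall',rect(w,.612,-.105,.2,.035,.055,rx=.06,ry=.16))
    print('post',rect(w,.612,.043,.06,.08,.1),rect(w,.612,.043,.06,.01,.1))
    print('bottle',rect(w,.436,-.087,.05,.02,.12)); print('jar',rect(w,.627,.30,.06,.03,.12))
    print('maxz jar,bottle',np.nanmax(w[(abs(w[...,0]-.627)<.05)&(abs(w[...,1]-.30)<.05)][:,2]),np.nanmax(w[(abs(w[...,0]-.436)<.05)&(abs(w[...,1]+.087)<.05)][:,2]))
E
```

```text
top
table z 0.00017544696089299983
A [446.6, 367.1, 95.7, 52.6, -9.8, 40.6, 959]
B [441.2, -347.9, 96.0, 51.1, -17.5, 39.5, 902]
H [456.9, 189.2, 50.3, 45.9, -83.3, 40.3, 441]
wall [609.9, -88.5, 281.2, 51.2, 89.5, 43.7, 2075]
post [611.5, 43.7, 50.8, 49.9, -0.7, 90.0, 474] [611.4, 25.7, 85.6, 51.0, 89.7, 77.9, 965]
bottle [434.0, -85.0, 43.5, 42.6, -67.6, 70.2, 316]
jar [624.6, 298.5, 56.0, 55.1, 4.8, 74.2, 613]
maxz jar,bottle 0.08035937071956945 0.10434586335933405
scene
table z 0.0010665521727969418
A [450.5, 367.1, 100.1, 51.7, -9.3, 40.7, 919]
B [444.3, -347.5, 96.4, 56.3, -16.1, 41.0, 419]
H [458.5, 189.0, 52.8, 51.0, 5.7, 40.4, 377]
wall [613.6, -87.8, 286.1, 54.4, 89.4, 44.9, 1376]
post [614.6, 44.3, 52.4, 51.9, 0.6, 90.8, 416] [614.8, 27.1, 87.8, 53.1, 89.8, 59.4, 1196]
bottle [442.6, -80.6, 44.1, 36.2, -51.1, 61.3, 416]
jar [631.5, 302.4, 56.8, 56.8, 77.2, 72.9, 871]
maxz jar,bottle 0.07977284782475269 0.10473985435109578
```

```bash
python3 - <<'E'
from h import *
s=robot.read_state()
print(np.round(R.from_rotvec(s['eef_rot']).as_matrix(),3))
f=robot.grab_frame('wrist'); print(np.round(f['mount'],3), f['fx'],f['cx'],f['cy'])
E
```

```text
[[ 0.     0.945  0.327]
 [-0.     0.327 -0.945]
 [-1.    -0.     0.   ]]
[[ 0.    -0.28   0.96  -0.135]
 [-0.    -0.96  -0.28   0.07 ]
 [ 1.     0.    -0.    -0.001]
 [ 0.     0.     0.     1.   ]] 320.66080969186373 278.52509945080203 213.58609756187823
```

Emit:
jog_arm(
  commands=[
    [0.023, 0.027, 0, -3.6, 0.0854],
    [0.023, 0.027, 0, -3.6, 0.0854],
    [0.023, 0.027, 0, -3.6, 0.0854],
    [0.023, 0.027, 0, -3.6, 0.0854],
    [0.023, 0.027, 0, -3.6, 0.0854],
    [0.023, 0.027, 0, -3.6, 0.0854],
    [0.023, 0.027, 0, -3.6, 0.0854],
    [0.023, 0.027, 0, -3.6, 0.0854],
    [0.023, 0.027, 0, -3.6, 0.0854],
    [0.02, 0.023, 0, -3.6, 0.0854],
    [0, 0, 0, 0, 0.0854],
    [0, 0, 0, 0, 0.0854],
  ],
)

```text
time_s: 1.95
eef_pos: [0.441, -0.3463, 0.2396]
eef_rot: [1.42, 1.057, -1.419]
contact_force: [-0.5, 0.3, -0.5]
grip_width: 0.0855
```

```bash
cat >> h.py <<'E'
def wrist(name, look=()):
    s=robot.read_state(); f=robot.grab_frame('wrist'); T=campose(f,s); w=cloud(f,T)
    cv2.imwrite(f'pics/{name}.png',f['pixels'][:,:,::-1]); pickle.dump((s,f),open(name+'.pkl','wb'))
    M=R.from_rotvec(s['eef_rot']).as_matrix()
    print('tcp',np.round(s['eef_pos'],4),'jaw deg',round(np.degrees(np.arctan2(M[1,2],M[0,2])),2),'cam',np.round(T[:3,3],3),'q',np.round(s['joint_positions'],2))
    return s,f,T,w
E
python3 - <<'E'
from h import *
s,f,T,w=wrist('w1')
print(rect(w,.441,-.348,.08,.03,.06))
E
```

```text
tcp [ 0.441  -0.3463  0.2396] jaw deg -106.62 cam [ 0.508 -0.366  0.374] q [ 0.84  0.14 -0.24  1.67  0.03  1.33 -1.27]
[442.3, -348.4, 96.1, 50.1, -17.3, 40.2, 4158]
```

View pics/w1.png

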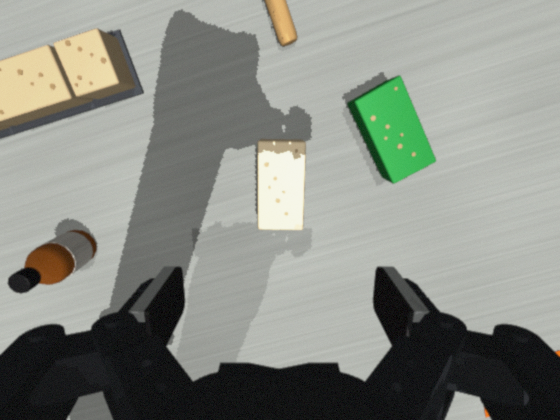

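The brick shows at (282,185), centred between the fingers, and measures 96.1 × 50.1 mm. I'll lay the half brick first, since that avoids having to fit a brick into a slot later. On the way there I'll look at the wall.

Emit:
jog_arm(
  commands=[
    [0.01, 0.032, 0, 2, 0.0854],
    [0.01, 0.032, 0, 2, 0.0854],
    [0.01, 0.032, 0, 2, 0.0854],
    [0.01, 0.032, 0, 2, 0.0854],
    [0.01, 0.032, 0, 2, 0.0854],
    [0.01, 0.032, 0, 2, 0.0854],
    [0.01, 0.032, 0, 2, 0.0854],
    [0.01, 0.032, 0, 2.6, 0.0854],
    [0, 0, 0, 0, 0.0854],
    [0, 0, 0, 0, 0.0854],
    [0, 0, 0, 0, 0.0854],
  ],
)

```text
time_s: 2.92
eef_pos: [0.5189, -0.0946, 0.2393]
eef_rot: [1.214, 1.205, -1.216]
contact_force: [0.5, -1.1, 0.5]
grip_width: 0.0853
```

```bash
python3 - <<'E'
from h import *
s,f,T,w=wrist('w2')
print('wall',rect(w,.612,-.105,.2,.035,.055,rx=.05,ry=.16))
print('post',rect(w,.612,.043,.06,.08,.1))
# edges along y in the row x near .612
q=w.reshape(-1,3); m=(abs(q[:,0]-.612)<.018)&(q[:,2]>.038)&(q[:,2]<.05)
print('y top range',np.percentile(q[m,1],[0.2,50,99.8]))
for y in (-.2,-.15,-.1,-.05,0):
    m=(abs(q[:,1]-y)<.012)&(q[:,2]>.040)&(q[:,2]<.05)&(abs(q[:,0]-.61)<.05); print(y,np.round(np.percentile(q[m,0],[.5,99.5]),4),round(np.median(q[m,2]),4))
for y in (-.2,-.1,0.043): print(robot.mark_of('end_post',f)[:1] if y>0 else '')
print(robot.mark_of('base_half',f)[:1],robot.mark_of('wall',f)[:1])
E
```

```text
tcp [ 0.5189 -0.0946  0.2393] jaw deg -90.48 cam [ 0.589 -0.094  0.374] q [ 0.58  0.09 -0.47  1.74  0.04  1.33 -1.48]
wall [611.4, -104.2, 249.2, 50.0, 89.3, 44.1, 13713]
post [613.2, 43.7, 50.9, 49.5, 89.4, 90.2, 4059]
y top range [-0.22772013 -0.10478906  0.01934494]
-0.2 [0.5861 0.6345] 0.0442
-0.15 [0.5865 0.6349] 0.0442
-0.1 [0.5869 0.6354] 0.0442
-0.05 [0.5873 0.6369] 0.0442
0 [0.5878 0.6372] 0.0442


[{'position': [0.6127, 0.0398, 0.0033], 'conf': 0.9}]
[{'position': [0.6124, -0.2085, 0.0054], 'conf': 0.62}] [{'position': [0.6082, -0.0833, 0.001], 'conf': 0.73}]
```

View pics/w2.png

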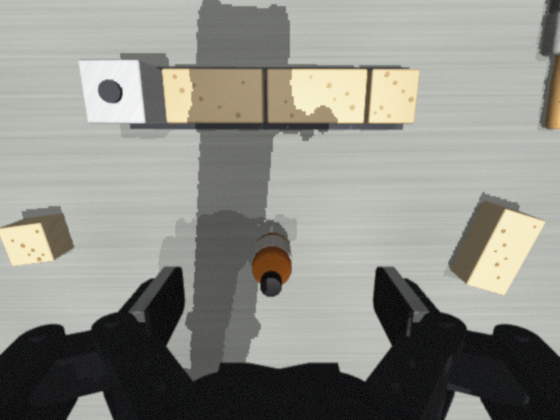

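This view shows the post at px (112,91), the course from x=163 to 418 and the half brick at (30,243). The wall runs at yaw −0.7° with its top at z=44.2 mm. Its origin is at about (0.6117, −0.081). Now over to the half brick.

Emit:
jog_arm(
  commands=[
    [-0.0077, 0.0355, 0, 0.9, 0.0854],
    [-0.0077, 0.0355, 0, 0.9, 0.0854],
    [-0.0077, 0.0355, 0, 0.9, 0.0854],
    [-0.0077, 0.0355, 0, 0.9, 0.0854],
    [-0.0077, 0.0355, 0, 0.9, 0.0854],
    [-0.0077, 0.0355, 0, 0.9, 0.0854],
    [-0.0077, 0.0355, 0, 0.9, 0.0854],
    [-0.0077, 0.0355, 0, 0.9, 0.0854],
    [0, 0, 0, 0, 0.0854],
    [0, 0, 0, 0, 0.0854],
    [0, 0, 0, 0, 0.0854],
  ],
)

```text
time_s: 4.03
eef_pos: [0.4582, 0.1904, 0.2393]
eef_rot: [1.121, 1.262, -1.122]
contact_force: [0.4, -1.5, 0.7]
grip_width: 0.0854
```

```bash
python3 - <<'E'
from h import *
s,f,T,w=wrist('w3')
print(rect(w,.458,.189,.055,.036,.05))
E
```

```text
tcp [0.4582 0.1904 0.2393] jaw deg -83.21 cam [0.528 0.2   0.374] q [ 0.3   0.03 -0.75  1.8   0.02  1.32 -1.91]
[458.4, 189.4, 49.9, 45.5, -83.2, 40.2, 1961]
```

View pics/w3.png

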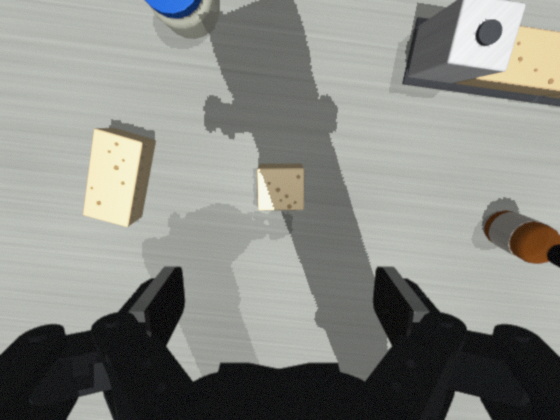

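The half brick is at px (281,188). Its 50 mm side lies along the jaw axis, so I'll descend and grasp it.

Emit:
jog_arm(
  commands=[
    [0, -0.001, -0.04, 0, 0.0854],
    [0, 0, -0.04, 0, 0.0854],
    [0, 0, -0.04, 0, 0.0854],
    [0, 0, -0.04, 0, 0.0854],
    [0, 0, -0.035, 0, 0.0854],
    [0, 0, -0.02, 0, 0.0854],
    [0, 0, -0.01, 0, 0.0854],
    [0, 0, 0, 0, 0.0854],
    [0, 0, 0, 0, 0.0854],
    [0, 0, 0, 0, 0.04],
    [0, 0, 0, 0, 0.04],
    [0, 0, 0, 0, 0.04],
    [0, 0, 0, 0, 0.04],
    [0, 0, 0, 0, 0.04],
    [0, 0, 0, 0, 0.04],
  ],
  newtons=40,
)

```text
time_s: 5.33
eef_pos: [0.4591, 0.1909, 0.0159]
eef_rot: [1.122, 1.261, -1.119]
contact_force: [-1.2, -0.5, 6.1]
grip_width: 0.0493
```

Emit:
jog_arm(
  commands=[
    [0, 0, 0.02, 0, 0.04],
    [0, 0, 0.04, 0, 0.04],
    [0, 0, 0.04, 0, 0.04],
    [0, 0, 0.04, 0, 0.04],
    [0.0128, -0.0164, 0.02, 6.9, 0.04],
    [0.0128, -0.0164, 0, 6.9, 0.04],
    [0.0128, -0.0164, 0, 6.9, 0.04],
    [0.0128, -0.0164, 0, 6.9, 0.04],
    [0.0128, -0.0164, 0, 6.9, 0.04],
    [0.0128, -0.0164, 0, 6.9, 0.04],
    [0.0128, -0.0164, 0, 6.9, 0.04],
    [0.0128, -0.0164, 0, 6.9, 0.04],
    [0.0128, -0.0164, 0, 6.9, 0.04],
    [0.0128, -0.0164, 0, 6.9, 0.04],
    [0.0128, -0.0164, 0, 6.9, 0.04],
    [0.0128, -0.0164, 0, 6.6, 0.04],
    [0, 0, 0, 0, 0.04],
    [0, 0, 0, 0, 0.04],
    [0, 0, 0, 0, 0.04],
  ],
)

```text
time_s: 6.92
eef_pos: [0.6109, -0.0053, 0.1743]
eef_rot: [0.01, 1.571, -0.009]
contact_force: [-0.1, 0.5, -1.0]
grip_width: 0.0491
```

```bash
python3 - <<'E'
from h import *
s,f,T,w=wrist('w4')
x,y,z=s['eef_pos']
# in-hand points
q=w.reshape(-1,3); 
m=(abs(q[:,0]-x)<.06)&(abs(q[:,1]-y)<.06)&(q[:,2]>z-.04)&(q[:,2]<z+.06)
print('hand',rect(w,x,y,.05,z+.005,z+.03,rx=.024,ry=.05))
print('post',rect(w,.612,.043,.06,.08,.1)); print('wall',rect(w,.612,-.105,.2,.038,.050,rx=.05,ry=.16))
E
```

```text
tcp [ 0.6109 -0.0053  0.1743] jaw deg -0.67 cam [0.611 0.066 0.309] q [ 0.58  0.37 -0.76  1.62  0.27  1.26 -0.24]
hand [610.8, -4.4, 48.0, 47.4, -0.0, 198.4, 14453]
post [612.8, 44.1, 50.1, 49.2, -0.8, 90.3, 5410]
wall [611.3, -80.5, 180.6, 49.8, 89.3, 44.2, 2396]
```

View pics/w4.png

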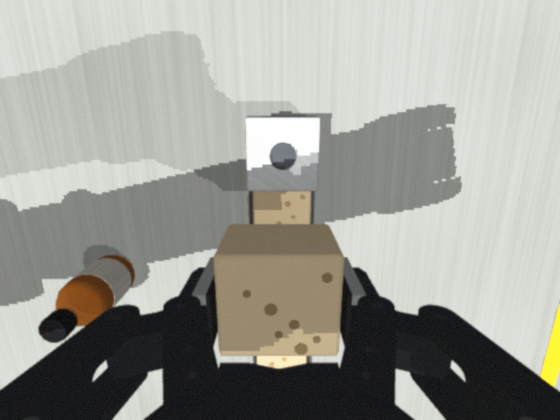

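```bash
python3 - <<'E'
from h import *
s,f=pickle.load(open('w4.pkl','rb')); T=campose(f,s); w=cloud(f,T)
x,y,z=s['eef_pos']; q=w.reshape(-1,3)
m=(abs(q[:,0]-x)<.018)&(abs(q[:,1]-y)<.05)
zz=q[m&(q[:,2]>z+.01)&(q[:,2]<z+.04)]
print(np.histogram(zz[:,2],bins=12))
zt=np.median(zz[:,2]);t=zz[abs(zz[:,2]-zt)<.002]; print('top z-tcp',zt-z,'y',np.percentile(t[:,1],[.3,99.7]), 'slope fit',np.linalg.lstsq(np.c_[t-t.mean(0)][:,:2],t[:,2]-t[:,2].mean(),rcond=None)[0])
for xx in (-.018,-.009,0,.009,.018):
    k=t[abs(t[:,0]-x-xx)<.003]; print(xx,np.round(np.percentile(k[:,1],[.5,99.5])*1000,1))
b=zz=q[m&(q[:,2]>z-.03)&(q[:,2]<z+.02)]; print('side low z',np.percentile(b[:,2]-z,[.3,5]))
E
```

```text
(array([  93,  107,  101,  124,  117,  121,  115,  134,  128, 1079, 7004,
       1327]), array([0.18434843, 0.18569206, 0.18703569, 0.18837932, 0.18972295,
       0.19106658, 0.1924102 , 0.19375383, 0.19509746, 0.19644109,
       0.19778472, 0.19912835, 0.20047198]))
top z-tcp 0.024095125020163616 y [-0.02685387  0.01860701] slope fit [-0.00053614 -0.0060048 ]
-0.018 [-26.4  18.5]
-0.009 [-26.5  18.7]
0 [-26.6  18.6]
0.009 [-26.8  18.4]
0.018 [-26.8  18.2]
side low z [-0.01386713 -0.01152508]
```

Emit:
jog_arm(
  commands=[
    [0.0012, -0.002, -0.03, 0, 0.04],
    [0, 0, -0.03, 0, 0.04],
    [0, 0, -0.03, 0, 0.04],
    [0, 0, -0.015, 0, 0.04],
    [0, 0, -0.003, 0, 0.04],
    [0, 0, 0, 0, 0.04],
    [0, 0, 0, 0, 0.04],
    [0, 0, 0, 0, 0.04],
  ],
)

```text
time_s: 7.63
eef_pos: [0.6141, -0.0077, 0.0686]
eef_rot: [0.008, 1.567, -0.009]
contact_force: [-0.5, -0.4, 0.2]
grip_width: 0.0492
```

```bash
python3 - <<'E'
from h import *
s,f,T,w=wrist('w5')
x,y,z=s['eef_pos']; q=w.reshape(-1,3)
t=q[(abs(q[:,0]-x)<.018)&(abs(q[:,1]-y)<.05)&(abs(q[:,2]-z-.024)<.003)]
print('brick top y',np.percentile(t[:,1],[.3,99.7]), np.median(t[:,2]))
print('post',rect(w,.612,.043,.06,.08,.1))
g=q[(abs(q[:,0]-x)<.018)&(q[:,1]>y)&(q[:,1]<y+.06)&(q[:,2]>.07)&(q[:,2]<.098)]
E
```

```text
tcp [ 0.6141 -0.0077  0.0686] jaw deg -0.62 cam [0.613 0.064 0.203] q [ 0.54  0.48 -0.72  1.71  0.35  1.08 -0.3 ]
brick top y [-0.02912645  0.04210053] 0.09244101633410039
post [613.1, 26.0, 86.1, 76.8, 89.9, 90.8, 31560]
```

View pics/w5.png

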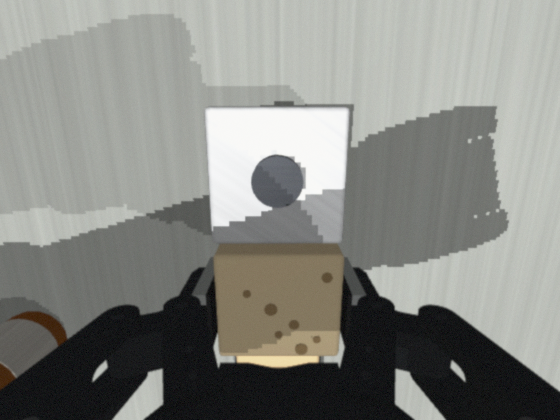

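Emit:
jog_arm(
  commands=[
    [-0.0015, 0, -0.004, 0, 0.04],
    [0, 0, -0.002, 0, 0.04],
    [0, 0, -0.001, 0, 0.04],
    [0, 0, 0, 0, 0.04],
    [0, 0, 0, 0, 0.04],
  ],
)

```text
time_s: 8.1
eef_pos: [0.6111, -0.0084, 0.06]
eef_rot: [0.008, 1.571, -0.009]
contact_force: [-2.7, 0.4, 4.7]
grip_width: 0.0494
```

Emit:
jog_arm(
  commands=[
    [0.001, 0.001, 0, 0, 0.04],
    [0, 0, 0, 0, 0.04],
    [0, 0, 0, 0, 0.04],
    [0, 0, 0, 0, 0.04],
  ],
)

```text
time_s: 8.43
eef_pos: [0.6123, -0.0077, 0.06]
eef_rot: [0.008, 1.57, -0.01]
contact_force: [-2.7, -1.3, 5.1]
grip_width: 0.0496
```

```bash
python3 - <<'E'
from h import *
s,f,T,w=wrist('w6')
x,y,z=s['eef_pos']; q=w.reshape(-1,3)
t=q[(abs(q[:,0]-x)<.018)&(abs(q[:,1]-y)<.05)&(abs(q[:,2]-z-.024)<.002)]
print('brick top y',np.percentile(t[:,1],[.3,99.7]), np.median(t[:,2]),s['contact_force'])
print('post',rect(w,.612,.045,.06,.0885,.097))
E
```

```text
tcp [ 0.6123 -0.0077  0.06  ] jaw deg -0.65 cam [0.612 0.064 0.195] q [ 0.54  0.49 -0.71  1.72  0.36  1.07 -0.3 ]
brick top y [-0.02925083  0.01617454] 0.08422161490029255 [-2.69922479 -1.2963599   5.07509458]
post [611.7, 27.2, 86.4, 83.6, -0.1, 90.3, 22712]
```

View pics/w6.png

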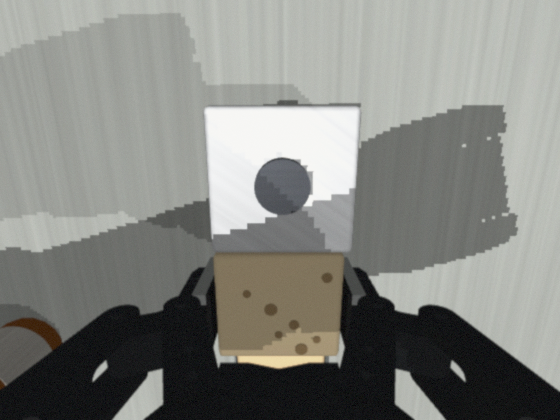

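The half brick is seated at z 44.2, centred at y −6.4, with about a 2.5 mm gap to the post. I'll release it and lift.

Emit:
jog_arm(
  commands=[
    [0, 0, 0, 0, 0.06],
    [0, 0, 0, 0, 0.0854],
    [0, 0, 0, 0, 0.0854],
    [0, 0, 0, 0, 0.0854],
    [0, 0, 0, 0, 0.0854],
    [0, 0, 0.01, 0, 0.0854],
    [0, 0, 0.03, 0, 0.0854],
    [0, 0, 0.04, 0, 0.0854],
    [0, 0, 0.04, 0, 0.0854],
    [0, 0, 0.04, 0, 0.0854],
    [0, 0, 0.02, 0, 0.0854],
  ],
)

```text
time_s: 9.4
eef_pos: [0.6139, -0.0064, 0.2458]
eef_rot: [0.008, 1.563, -0.009]
contact_force: [0.4, 0.3, 0.2]
grip_width: 0.0855
```

Emit:
jog_arm(
  commands=[
    [-0.0136, 0.0312, 0, 6.76, 0.0854],
    [-0.0136, 0.0312, 0, 6.76, 0.0854],
    [-0.0136, 0.0312, 0, 6.76, 0.0854],
    [-0.0136, 0.0312, 0, 6.76, 0.0854],
    [-0.0136, 0.0312, 0, 6.76, 0.0854],
    [-0.0136, 0.0312, 0, 6.76, 0.0854],
    [-0.0136, 0.0312, 0, 6.76, 0.0854],
    [-0.0136, 0.0312, 0, 6.76, 0.0854],
    [-0.0136, 0.0312, 0, 6.76, 0.0854],
    [-0.0136, 0.0312, 0, 6.76, 0.0854],
    [-0.0136, 0.0312, 0, 6.76, 0.0854],
    [-0.0136, 0.0312, 0, 6.76, 0.0854],
    [0, 0, 0, 0, 0.0854],
    [0, 0, 0, 0, 0.0854],
    [0, 0, 0, 0, 0.0854],
  ],
)

```text
time_s: 10.65
eef_pos: [0.4491, 0.3669, 0.2397]
eef_rot: [-1.086, 1.283, 1.085]
contact_force: [-0.2, -0.1, -0.4]
grip_width: 0.0857
```

```bash
python3 - <<'E'
from h import *
s,f,T,w=wrist('w7')
print(rect(w,.449,.367,.07,.036,.05))
g=robot.grab_frame('top'); cv2.imwrite('pics/top1.png',g['pixels'][:,:,::-1]); v=cloud(g,campose(g))
print('half',rect(v,.612,-.006,.04,.07,.087,rx=.04,ry=.03),'post',rect(v,.612,.043,.04,.0875,.1)); print([np.round(d['position'],4).tolist() for d in robot.mark_of('half_brick',g)])
E
```

```text
tcp [0.4491 0.3669 0.2397] jaw deg 80.44 cam [0.378 0.38  0.374] q [ 0.2   0.37 -1.16  1.6   0.35  1.39  0.41]
[446.6, 367.7, 94.6, 50.0, -9.6, 40.1, 4101]
half [609.8, -3.5, 53.6, 50.3, 88.8, 83.6, 441] post [611.8, 37.6, 62.1, 50.1, 89.4, 90.3, 419]
[[0.6125, -0.0073, 0.0435]]
```

View pics/w7.png

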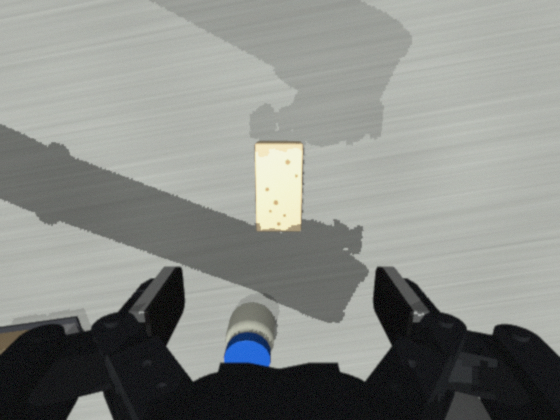

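View pics/top1.png

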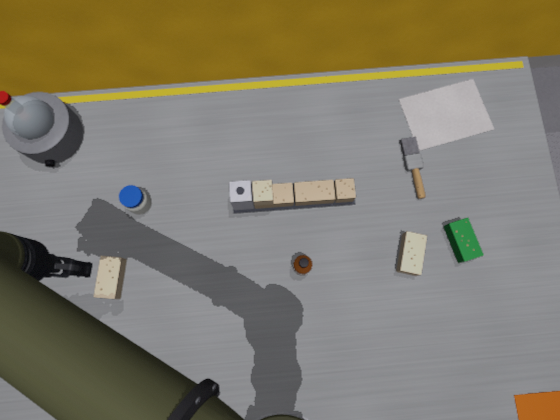

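The half brick stands next to the post (top view px 262,191). Brick A is at px (279,186) in the wrist view, between the fingers, and clear of the jar. Grasping it now.

Emit:
jog_arm(
  commands=[
    [-0.002, 0.0007, -0.04, 0, 0.0854],
    [0, 0, -0.04, 0, 0.0854],
    [0, 0, -0.04, 0, 0.0854],
    [0, 0, -0.04, 0, 0.0854],
    [0, 0, -0.035, 0, 0.0854],
    [0, 0, -0.02, 0, 0.0854],
    [0, 0, -0.0105, 0, 0.0854],
    [0, 0, 0, 0, 0.0854],
    [0, 0, 0, 0, 0.0854],
    [0, 0, 0, 0, 0.04],
    [0, 0, 0, 0, 0.04],
    [0, 0, 0, 0, 0.04],
    [0, 0, 0, 0, 0.04],
    [0, 0, 0, 0, 0.04],
    [0, 0, 0, 0, 0.04],
  ],
  newtons=60,
)

```text
time_s: 12.05
eef_pos: [0.4479, 0.3686, 0.0156]
eef_rot: [-1.086, 1.281, 1.085]
contact_force: [0.6, -0.9, 6.1]
grip_width: 0.0488
```

Emit:
jog_arm(
  commands=[
    [0, 0, 0.02, 0, 0.04],
    [0, 0, 0.04, 0, 0.04],
    [0, 0, 0.04, 0, 0.04],
    [0, 0, 0.04, 0, 0.04],
    [0.0127, -0.0345, 0.03, -6.24, 0.04],
    [0.0127, -0.0345, 0, -6.24, 0.04],
    [0.0127, -0.0345, 0, -6.24, 0.04],
    [0.0127, -0.0345, 0, -6.24, 0.04],
    [0.0127, -0.0345, 0, -6.24, 0.04],
    [0.0127, -0.0345, 0, -6.24, 0.04],
    [0.0127, -0.0345, 0, -6.24, 0.04],
    [0.0127, -0.0345, 0, -6.24, 0.04],
    [0.0127, -0.0345, 0, -6.24, 0.04],
    [0.0127, -0.0345, 0, -6.24, 0.04],
    [0.0127, -0.0345, 0, -6.24, 0.04],
    [0.0127, -0.0345, 0, -6.24, 0.04],
    [0.0127, -0.0345, 0, -6.24, 0.04],
    [0, 0, 0, 0, 0.04],
    [0, 0, 0, 0, 0.04],
    [0, 0, 0, 0, 0.04],
  ],
)

```text
time_s: 13.72
eef_pos: [0.61, -0.0755, 0.18]
eef_rot: [0.009, 1.571, -0.007]
contact_force: [0.1, 1.4, -1.5]
grip_width: 0.0491
```

```bash
cat >> h.py <<'E'
def held(s,w):
    x,y,z=s['eef_pos']; q=w.reshape(-1,3)
    t=q[(abs(q[:,0]-x)<.018)&(abs(q[:,1]-y)<.07)&(q[:,2]>z+.012)&(q[:,2]<z+.035)]
    zt=np.median(t[:,2]); t=t[abs(t[:,2]-zt)<.002]
    print('held top-tcp z',round(1000*(zt-z),1),'y edges',np.round(np.percentile(t[:,1],[.3,99.7])*1000,1))
    for xx in (-.015,0,.015):
        k=t[abs(t[:,0]-x-xx)<.003]; print('  ',xx,np.round(np.percentile(k[:,1],[.5,99.5])*1000,1))
E
python3 - <<'E'
from h import *
s,f,T,w=wrist('w8')
held(s,w)
print('half',rect(w,.612,-.006,.04,.07,.0875,rx=.04,ry=.045)); print('post',rect(w,.612,.045,.06,.0882,.1))
print('wall',rect(w,.612,-.105,.2,.038,.050,rx=.05,ry=.16))
E
```

```text
tcp [ 0.61   -0.0755  0.18  ] jaw deg -0.58 cam [ 0.61  -0.004  0.315] q [ 0.67  0.37 -0.74  1.6   0.25  1.27 -0.12]
held top-tcp z 24.6 y edges [-101.2  -27.5]
   -0.015 [-99.4 -27.5]
   0 [-101.8  -27.7]
   0.015 [-99.8 -27.8]
half [611.4, 4.0, 67.7, 50.1, 88.7, 84.1, 5034]
post [612.8, 43.4, 49.9, 48.4, -0.6, 90.3, 6583]
wall [612.5, -13.8, 66.0, 49.4, 89.2, 44.2, 915]
```

View pics/w8.png

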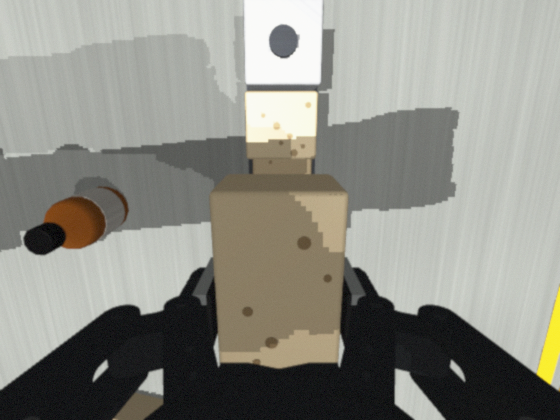

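```bash
cat >> h.py <<'E'
def topband(w,y0,y1,zt,x0=.612,dz=.002):
    q=w.reshape(-1,3); t=q[(abs(q[:,0]-x0)<.035)&(q[:,1]>y0)&(q[:,1]<y1)&(abs(q[:,2]-zt)<dz)]
    c,(a,b),g=cv2.minAreaRect((t[:,:2]*1000).astype(np.float32))
    m=t[abs(t[:,0]-x0)<.015]
    print('band zt',zt,'y',np.round(np.percentile(m[:,1],[.3,99.7])*1000,1),'x',np.round(np.percentile(t[:,0],[.5,99.5])*1000,1),'rect',np.round([*c,a,b,g],1),len(t))
E
python3 - <<'E'
from h import *
s,f=pickle.load(open('w8.pkl','rb')); w=cloud(f,campose(f,s))
topband(w,-.05,.015,.0842); topband(w,-.05,.03,.0442); topband(w,.01,.08,.0902)
E
```

```text
band zt 0.0842 y [-29.5  14.9] x [586.6 635.6] rect [611.1  -7.3  44.5  49.9  89.4] 4704
band zt 0.0442 y [-46.7 -34.5] x [587.6 636.5] rect [612.1 -40.6  12.1  49.3  89.6] 865
band zt 0.0902 y [19.2 67.4] x [588.2 637.3] rect [612.8  43.4  48.4  49.9  89.4] 5807
```

Emit:
jog_arm(
  commands=[
    [0.0015, -0.006, 0, 0, 0.04],
    [0, 0, -0.03, 0, 0.04],
    [0, 0, -0.02, 0, 0.04],
    [0, 0, 0, 0, 0.04],
    [0, 0, 0, 0, 0.04],
    [0, 0, 0, 0, 0.04],
  ],
)

```text
time_s: 14.27
eef_pos: [0.6127, -0.0817, 0.1316]
eef_rot: [0.008, 1.569, -0.008]
contact_force: [-0.1, 0.3, -0.9]
grip_width: 0.0488
```

```bash
python3 - <<'E'
from h import *
s,f,T,w=wrist('w9')
held(s,w); topband(w,-.05,.015,.0842);topband(w,.01,.08,.0902)
E
```

```text
tcp [ 0.6127 -0.0817  0.1316] jaw deg -0.56 cam [ 0.612 -0.01   0.266] q [ 0.66  0.42 -0.72  1.65  0.29  1.19 -0.13]
held top-tcp z 24.6 y edges [-107.3  -33.6]
   -0.015 [-105.6  -33.6]
   0 [-107.9  -33.7]
   0.015 [-105.7  -33.9]
band zt 0.0842 y [-29.8  14.8] x [586.7 635.7] rect [611.2  -7.3  45.   49.9  89.4] 7752
band zt 0.0902 y [18.9 45.7] x [588.2 637.3] rect [612.7  32.4  27.6  49.9  89.5] 5408
```

The gap to the half brick is 3.8 mm, so I'll carry on down.

Emit:
jog_arm(
  commands=[
    [-0.0005, 0, -0.03, 0, 0.04],
    [0, 0, -0.025, 0, 0.04],
    [0, 0, -0.008, 0, 0.04],
    [0, 0, 0, 0, 0.04],
    [0, 0, 0, 0, 0.04],
    [0, 0, 0, 0, 0.04],
  ],
)

```text
time_s: 14.82
eef_pos: [0.613, -0.0822, 0.0694]
eef_rot: [0.008, 1.567, -0.009]
contact_force: [1.0, 0.2, -2.6]
grip_width: 0.0487
```

```bash
python3 - <<'E'
from h import *
s,f,T,w=wrist('w10')
held(s,w); topband(w,-.034,.015,.0842,dz=.003)
E
```

```text
tcp [ 0.613  -0.0822  0.0694] jaw deg -0.62 cam [ 0.612 -0.01   0.204] q [ 0.64  0.48 -0.69  1.7   0.34  1.08 -0.17]
held top-tcp z 24.4 y edges [-107.8  -34.2]
   -0.015 [-106.1  -34.1]
   0 [-108.6  -34.3]
   0.015 [-106.4  -34.5]
band zt 0.0842 y [-33.9  14.9] x [586.7 635.7] rect [611.2  -9.5  49.   50.4  90. ] 18241
```

View pics/w10.png

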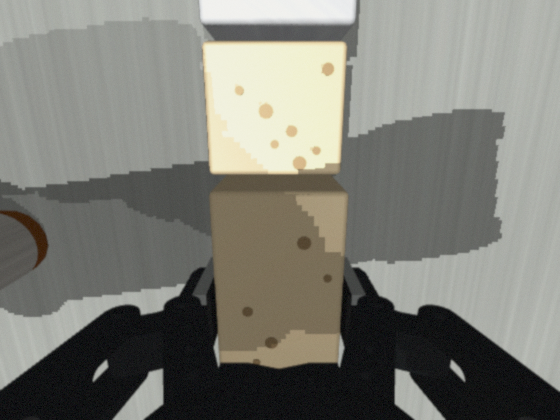

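Emit:
jog_arm(
  commands=[
    [0, 0, -0.005, 0, 0.04],
    [0, 0, -0.002, 0, 0.04],
    [0, 0, -0.0015, 0, 0.04],
    [0, 0, 0, 0, 0.04],
    [0, 0, 0, 0, 0.04],
  ],
)

```text
time_s: 15.28
eef_pos: [0.6117, -0.0825, 0.0596]
eef_rot: [0.008, 1.57, -0.009]
contact_force: [-2.2, -1.0, 4.7]
grip_width: 0.0494
```

```bash
python3 - <<'E'
from h import *
s,f,T,w=wrist('w11')
held(s,w); print(s['contact_force']); topband(w,-.032,.015,.0842,dz=.003)
E
```

```text
tcp [ 0.6117 -0.0825  0.0596] jaw deg -0.64 cam [ 0.611 -0.011  0.194] q [ 0.64  0.49 -0.69  1.71  0.35  1.07 -0.17]
held top-tcp z 24.6 y edges [-107.9  -12.7]
   -0.015 [-106.   -12.8]
   0 [-108.4  -13. ]
   0.015 [-106.5  -12.9]
[-2.24625525 -1.0256869   4.73377737]
band zt 0.0842 y [-29.6  14.8] x [586.7 635.7] rect [611.2  -7.4  45.   50.3  89.6] 21513
```

View pics/w11.png

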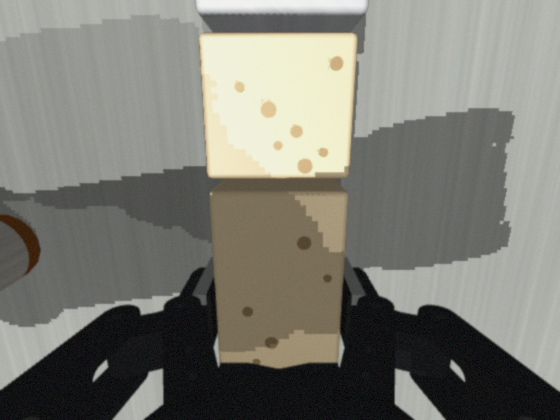

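The brick is seated with a joint of about 4.5 mm. Releasing it and going for the last brick.

Emit:
jog_arm(
  commands=[
    [0, 0, 0, 0, 0.06],
    [0, 0, 0, 0, 0.0854],
    [0, 0, 0, 0, 0.0854],
    [0, 0, 0, 0, 0.0854],
    [0, 0, 0, 0, 0.0854],
    [0, 0, 0.01, 0, 0.0854],
    [0, 0, 0.03, 0, 0.0854],
    [0, 0, 0.04, 0, 0.0854],
    [0, 0, 0.04, 0, 0.0854],
    [0, 0, 0.04, 0, 0.0854],
    [0, 0, 0.02, 0, 0.0854],
  ],
)

```text
time_s: 16.25
eef_pos: [0.6133, -0.0818, 0.2452]
eef_rot: [0.007, 1.563, -0.009]
contact_force: [0.4, -0.1, 0.9]
grip_width: 0.0851
```

Emit:
jog_arm(
  commands=[
    [-0.0113, -0.0177, 0, -7.1, 0.0854],
    [-0.0113, -0.0177, 0, -7.1, 0.0854],
    [-0.0113, -0.0177, 0, -7.1, 0.0854],
    [-0.0113, -0.0177, 0, -7.1, 0.0854],
    [-0.0113, -0.0177, 0, -7.1, 0.0854],
    [-0.0113, -0.0177, 0, -7.1, 0.0854],
    [-0.0113, -0.0177, 0, -7.1, 0.0854],
    [-0.0113, -0.0177, 0, -7.1, 0.0854],
    [-0.0113, -0.0177, 0, -7.1, 0.0854],
    [-0.0113, -0.0177, 0, -7.1, 0.0854],
    [-0.0113, -0.0177, 0, -7.1, 0.0854],
    [-0.0113, -0.0177, 0, -7.1, 0.0854],
    [-0.0113, -0.0177, 0, -7.1, 0.0854],
    [-0.0113, -0.0177, 0, -7.1, 0.0854],
    [-0.0113, -0.0177, 0, -7.1, 0.0854],
    [0, 0, 0, 0, 0.0854],
    [0, 0, 0, 0, 0.0854],
    [0, 0, 0, 0, 0.0854],
  ],
)

```text
time_s: 17.75
eef_pos: [0.4426, -0.3469, 0.2392]
eef_rot: [1.425, 1.054, -1.423]
contact_force: [0.6, 0.8, 0.6]
grip_width: 0.0855
```

```bash
python3 - <<'E'
from h import *
s,f,T,w=wrist('w12')
print(rect(w,.442,-.348,.07,.036,.05))
E
```

```text
tcp [ 0.4426 -0.3469  0.2392] jaw deg -106.98 cam [ 0.509 -0.367  0.374] q [ 0.96  0.15 -0.38  1.66  0.06  1.33 -1.3 ]
[442.2, -348.3, 96.1, 50.1, -17.5, 40.2, 4122]
```

View pics/w12.png

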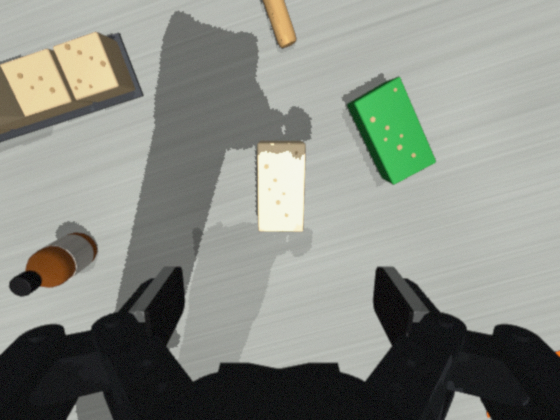

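The brick is at px (282,187) between the fingers. The green decoy at (393,130) is well clear.

Emit:
jog_arm(
  commands=[
    [-0.0004, -0.0014, -0.04, -0.5, 0.0854],
    [0, 0, -0.04, 0, 0.0854],
    [0, 0, -0.04, 0, 0.0854],
    [0, 0, -0.04, 0, 0.0854],
    [0, 0, -0.035, 0, 0.0854],
    [0, 0, -0.02, 0, 0.0854],
    [0, 0, -0.01, 0, 0.0854],
    [0, 0, 0, 0, 0.0854],
    [0, 0, 0, 0, 0.0854],
    [0, 0, 0, 0, 0.04],
    [0, 0, 0, 0, 0.04],
    [0, 0, 0, 0, 0.04],
    [0, 0, 0, 0, 0.04],
    [0, 0, 0, 0, 0.04],
    [0, 0, 0, 0, 0.04],
  ],
  newtons=60,
)

```text
time_s: 19.05
eef_pos: [0.4427, -0.3502, 0.0156]
eef_rot: [1.432, 1.044, -1.431]
contact_force: [-0.4, 0.7, 5.3]
grip_width: 0.0493
```

Emit:
jog_arm(
  commands=[
    [0, 0, 0.02, 0, 0.04],
    [0, 0, 0.04, 0, 0.04],
    [0, 0, 0.04, 0, 0.04],
    [0.0112, 0.0112, 0.04, 7.12, 0.04],
    [0.0112, 0.0112, 0.03, 7.12, 0.04],
    [0.0112, 0.0112, 0, 7.12, 0.04],
    [0.0112, 0.0112, 0, 7.12, 0.04],
    [0.0112, 0.0112, 0, 7.12, 0.04],
    [0.0112, 0.0112, 0, 7.12, 0.04],
    [0.0112, 0.0112, 0, 7.12, 0.04],
    [0.0112, 0.0112, 0, 7.12, 0.04],
    [0.0112, 0.0112, 0, 7.12, 0.04],
    [0.0112, 0.0112, 0, 7.12, 0.04],
    [0.0112, 0.0112, 0, 7.12, 0.04],
    [0.0112, 0.0112, 0, 7.12, 0.04],
    [0.0112, 0.0112, 0, 7.12, 0.04],
    [0.0112, 0.0112, 0, 7.12, 0.04],
    [0.0112, 0.0112, 0, 7.12, 0.04],
    [0, 0, 0, 0, 0.04],
    [0, 0, 0, 0, 0.04],
  ],
)

```text
time_s: 20.72
eef_pos: [0.6091, -0.1808, 0.1824]
eef_rot: [0.013, 1.571, -0.012]
contact_force: [0.9, -0.2, -1.2]
grip_width: 0.0492
```

```bash
python3 - <<'E'
from h import *
s,f,T,w=wrist('w13')
held(s,w); topband(w,-.15,-.036,.0842); topband(w,-.033,.015,.0842)
E
```

```text
tcp [ 0.6091 -0.1808  0.1824] jaw deg -0.9 cam [ 0.609 -0.109  0.317] q [ 0.8   0.41 -0.72  1.54  0.28  1.29  0.04]
held top-tcp z 24.5 y edges [-206.3 -131.4]
   -0.015 [-204.5 -131.4]
   0 [-207.1 -131.5]
   0.015 [-205.2 -131.8]
band zt 0.0842 y [-129.6  -36.3] x [586.  635.2] rect [610.5 -83.   94.5  49.9  89.4] 10941Traceback (most recent call last):
  File "<stdin>", line 3, in <module>
  File "h.py", line 40, in topband
    print('band zt',zt,'y',np.round(np.percentile(m[:,1],[.3,99.7])*1000,1),'x',np.round(np.percentile(t[:,0],[.5,99.5])*1000,1),'rect',np.round([*c,a,b,g],1),len(t))
                                    ~~~~~~~~~~~~~^^^^^^^^^^^^^^^^^^
    return _quantile_unchecked(
        a, q, axis, out, overwrite_input, method, keepdims, weights)
    return _ureduce(a,
                    func=_quantile_ureduce_func,
    ...<5 lines>...
                    overwrite_input=overwrite_input,
                    method=method)
    r = func(a, **kwargs)
    result = _quantile(arr,
                       quantiles=q,
    ...<2 lines>...
                       out=out,
                       weights=wgt)
    slices_having_nans = np.isnan(arr[-1, ...])
                                  ~~~^^^^^^^^^
IndexError: index -1 is out of bounds for axis 0 with size 0
```

View pics/w13.png

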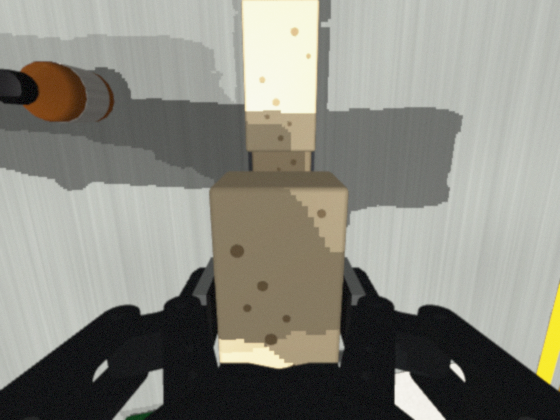

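Full brick 1's near edge is at y −129.8 and the held brick's edge at −131.4. I'll shift −1.8 mm and lower it.

Emit:
jog_arm(
  commands=[
    [0.0012, -0.0018, 0, 0.2, 0.04],
    [0, 0, -0.03, 0, 0.04],
    [0, 0, -0.022, 0, 0.04],
    [0, 0, 0, 0, 0.04],
    [0, 0, 0, 0, 0.04],
    [0, 0, 0, 0, 0.04],
  ],
)

```text
time_s: 21.27
eef_pos: [0.6108, -0.1843, 0.1318]
eef_rot: [0.009, 1.569, -0.011]
contact_force: [0.0, -0.1, -0.1]
grip_width: 0.049
```

```bash
python3 - <<'E'
from h import *
s,f,T,w=wrist('w14')
held(s,w); topband(w,-.15,-.036,.0842)
E
```

```text
tcp [ 0.6108 -0.1843  0.1318] jaw deg -0.72 cam [ 0.611 -0.112  0.267] q [ 0.79  0.45 -0.7   1.59  0.31  1.2   0.02]
held top-tcp z 24.5 y edges [-209.8 -134.9]
   -0.015 [-208.1 -134.8]
   0 [-210.6 -135. ]
   0.015 [-208.5 -135.2]
band zt 0.0842 y [-130.1  -55.1] x [585.9 635. ] rect [610.4 -92.4  75.7  50.   89.3] 14266
```

Emit:
jog_arm(
  commands=[
    [-0.0005, 0.0015, -0.03, 0, 0.04],
    [0, 0, -0.025, 0, 0.04],
    [0, 0, -0.008, 0, 0.04],
    [0, 0, 0, 0, 0.04],
    [0, 0, 0, 0, 0.04],
    [0, 0, 0, 0, 0.04],
  ],
)

```text
time_s: 21.82
eef_pos: [0.6114, -0.1822, 0.0697]
eef_rot: [0.008, 1.567, -0.01]
contact_force: [-0.3, 0.1, 0.2]
grip_width: 0.0491
```

```bash
python3 - <<'E'
from h import *
s,f,T,w=wrist('w15')
held(s,w); topband(w,-.131,-.036,.0842,dz=.003)
E
```

```text
tcp [ 0.6114 -0.1822  0.0697] jaw deg -0.64 cam [ 0.611 -0.11   0.204] q [ 0.77  0.52 -0.68  1.65  0.35  1.1  -0.01]
held top-tcp z 24.2 y edges [-207.8 -132.7]
   -0.015 [-205.8 -132.7]
   0 [-208.4 -132.8]
   0.015 [-206.5 -132.9]
band zt 0.0842 y [-129.8  -72.5] x [585.9 635. ] rect [ 610.3 -100.9   58.4   50.3   89.3] 24456
```

View pics/w15.png

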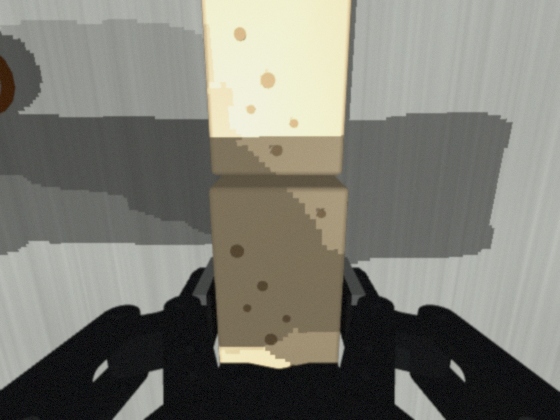

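The gap is about 3 mm. Now I'll seat it.

Emit:
jog_arm(
  commands=[
    [0, 0, -0.005, 0, 0.04],
    [0, 0, -0.002, 0, 0.04],
    [0, 0, -0.0015, 0, 0.04],
    [0, 0, 0, 0, 0.04],
    [0, 0, 0, 0, 0.04],
  ],
)

```text
time_s: 22.28
eef_pos: [0.6101, -0.1821, 0.0597]
eef_rot: [0.008, 1.57, -0.009]
contact_force: [-2.2, -0.4, 4.7]
grip_width: 0.0491
```

```bash
python3 - <<'E'
from h import *
s,f,T,w=wrist('w16')
held(s,w); print(s['contact_force']); topband(w,-.1315,-.08,.0842,dz=.003)
q=w.reshape(-1,3); m=(abs(q[:,0]-.6107)<.015)&(q[:,1]<-.115)&(q[:,1]>-.145)&(q[:,2]<.0815); print('gap y',np.percentile(q[m,1],[1,99]) if m.any() else None,m.sum())
E
```

```text
tcp [ 0.6101 -0.1821  0.0597] jaw deg -0.64 cam [ 0.61  -0.11   0.194] q [ 0.77  0.53 -0.67  1.66  0.36  1.09 -0.02]
held top-tcp z 24.5 y edges [-207.4 -112.3]
   -0.015 [-205.7 -112.4]
   0 [-208.2 -112.6]
   0.015 [-206.  -112.5]
[-2.22150679 -0.4119088   4.66615793]
band zt 0.0842 y [-130.   -80.1] x [585.8 634.9] rect [ 610.3 -105.    50.5   50.3   89.4] 24544
gap y [-0.13298151 -0.13232786] 477
```

View pics/w16.png

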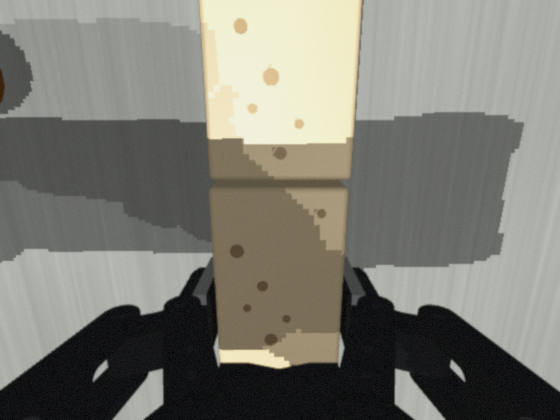

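Emit:
jog_arm(
  commands=[
    [0, 0, 0, 0, 0.06],
    [0, 0, 0, 0, 0.0854],
    [0, 0, 0, 0, 0.0854],
    [0, 0, 0, 0, 0.0854],
    [0, 0, 0, 0, 0.0854],
    [0, 0, 0.01, 0, 0.0854],
    [0, 0, 0.03, 0, 0.0854],
    [0, 0, 0.04, 0, 0.0854],
    [0, 0, 0.04, 0, 0.0854],
    [0, 0, 0.04, 0, 0.0854],
    [0, 0, 0.04, 0, 0.0854],
  ],
)

```text
time_s: 23.25
eef_pos: [0.6096, -0.1815, 0.2618]
eef_rot: [0.008, 1.57, -0.009]
contact_force: [0.6, -0.3, 0.7]
grip_width: 0.0853
```

Emit:
jog_arm(
  commands=[
    [-0.007, 0.0067, 0, -7, 0.0854],
    [-0.007, 0.0067, 0, -7, 0.0854],
    [-0.007, 0.0067, 0, -7, 0.0854],
    [-0.007, 0.0067, 0, -7, 0.0854],
    [-0.007, 0.0067, 0, -7, 0.0854],
    [-0.007, 0.0067, 0, -7, 0.0854],
    [-0.007, 0.0067, 0, -7, 0.0854],
    [-0.007, 0.0067, 0, -7, 0.0854],
    [-0.007, 0.0067, 0, -7, 0.0854],
    [-0.007, 0.0067, 0, -7, 0.0854],
    [-0.007, 0.0067, 0, -7, 0.0854],
    [-0.007, 0.0067, 0, -7, 0.0854],
    [-0.007, 0.0067, 0, -6, 0.0854],
    [0, 0, 0, 0, 0.0854],
    [0, 0, 0, 0, 0.0854],
    [0, 0, 0, 0, 0.0854],
  ],
)

```text
time_s: 24.58
eef_pos: [0.5192, -0.0952, 0.2594]
eef_rot: [1.215, 1.204, -1.215]
contact_force: [-0.2, -0.0, -0.8]
grip_width: 0.0856
```

```bash
python3 - <<'E'
from h import *
s,f,T,w=wrist('w17')
topband(w,-.0315,.018,.0842); topband(w,-.1315,-.0318,.0842); topband(w,-.24,-.1315,.0842); topband(w,.01,.08,.0902)
q=w.reshape(-1,3); t=q[(abs(q[:,0]-.612)<.03)&(q[:,1]<-.05)&(q[:,1]>-.24)&(abs(q[:,2]-.0442)<.002)]
g=robot.grab_frame('top'); v=cloud(g,campose(g)); cv2.imwrite('pics/top2.png',g['pixels'][:,:,::-1])
print('course',rect(v,.612,-.105,.2,.074,.0875,rx=.05,ry=.14))
for t in ['jar','amber_bottle','brush','half_brick','brick_a']: print(t,[(np.round(d['position'],4).tolist(),round(d['conf'],2)) for d in robot.mark_of(t,g)][:4])
h=robot.grab_frame('scene'); cv2.imwrite('pics/scene2.png',h['pixels'][:,:,::-1])
E
```

```text
tcp [ 0.5192 -0.0952  0.2594] jaw deg -90.49 cam [ 0.589 -0.095  0.394] q [ 0.71  0.08 -0.61  1.71  0.05  1.37 -1.49]
band zt 0.0842 y [-30.   15.4] x [586.5 635.6] rect [611.1  -7.2  46.2  49.1  89.4] 2854
band zt 0.0842 y [-129.7  -35. ] x [585.8 635. ] rect [610.5 -82.3  95.8  49.1  89.5] 5986
band zt 0.0842 y [-227.8 -132.9] x [584.1 633.3] rect [ 608.8 -180.5   96.    49.2   89.5] 5967
band zt 0.0902 y [18.7 68.4] x [587.9 637.6] rect [612.8  43.7  50.7  49.7  89.5] 2889
course [610.2, -15.9, 99.7, 52.3, 89.0, 83.9, 599]
jar [([0.6281, 0.2966, -0.0001], 0.55)]
amber_bottle []
brush [([0.6572, -0.3955, 0.0025], 0.68)]
half_brick [([0.6137, -0.0066, 0.046], 0.81)]
brick_a [([0.6158, -0.0841, 0.0428], 0.67), ([0.6091, 0.0412, 0.0054], 0.65), ([0.4646, -0.4767, -0.0052], 0.59)]
```

View pics/w17.png

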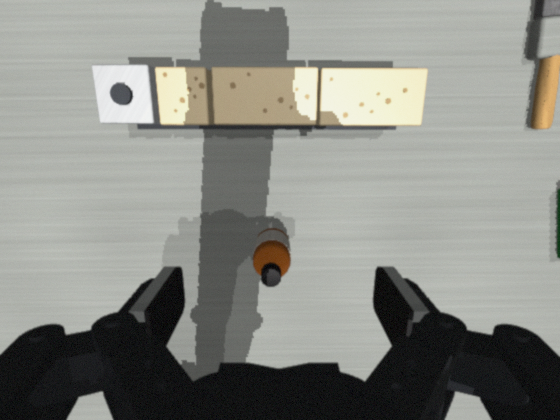

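View pics/top2.png

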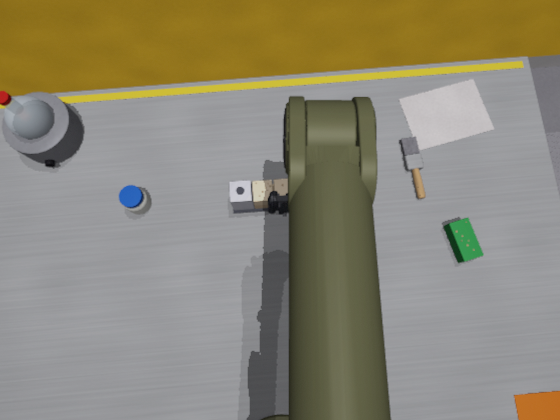

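View pics/scene2.png

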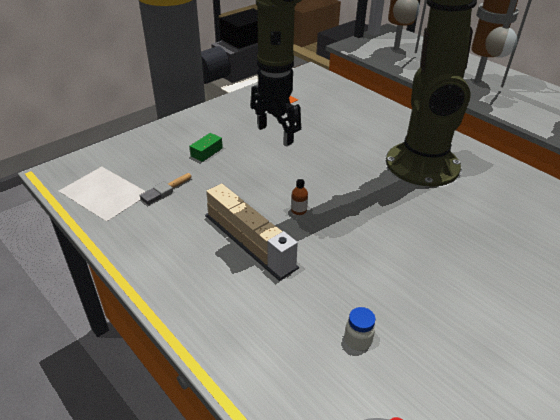

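The course is within tolerance: centres are 25.8, 100.9 and 199.1 mm from the post face, and the faces are within 2 mm of the wall line. Nothing else has moved, so I'm handing in.

```bash
python3 -c "
from cell import robot
print(robot.read_state()['qvel'].round(4)); print(robot.finish_job())"
```

```text
[-0.0012 -0.002  -0.0008  0.0019 -0.0005  0.0016 -0.002 ]
the job is handed in; nothing more can be done
None
```

The second course is laid and the job was handed in at about 25 s of the 72 s allowed. The half brick went next to the post, then the two full bricks. Each was lowered until the tool felt about 5 N of contact, then released.

What the last wrist view showed, with the arm stopped and clear of the wall:

| Check | Measured | Aim |
|---|---|---|
| Half brick centre, from post face | 25.8 mm | 25 mm |
| First full brick centre, from post face | 100.9 mm | 100 mm |
| Second full brick centre, from post face | 199.1 mm | 200 mm |
| Joints, from the post outwards | about 3, 4.5 and 3 mm | 8 mm at most |
| Faces off the wall's centre line | 2 mm at most | 7 mm at most |
| Square to the wall | within about 0.2° | 0.1 rad (5.7°) |
| Brick tops | z = 84.2 mm (bed 44.2 + 40) | flat on the first course |

- **Bystanders:** the trained network put the jar and the brush within 2 mm of their start positions. It missed the bottle, which the arm hid in the last top view. The wrist and scene pictures show the bottle standing in its usual place, but I did not measure it again.
- **Disagreements:** the arm also hid most of the wall in that last top view, so its depth fit of the whole course was useless and I ignored it. The top-view network put the two bricks it found at most 5 mm away from the wrist measurement. It also labelled the post and the green look-alike as bricks, and I left both alone.

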